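# Trial-fit the sample cups in the sealing machine's new cup holders

## Task

Four new cup holders for the rotary cup sealer stand on the fitter's bench with the customer's four sample cups. Hang each cup, open side up, in the holder that was made for its shape and size, right down so that its rim sits level on the black rubber all round, and let it go. Do not knock over the oil bottle or the steel spindle standing between them.

Things in the scene. Friction and masses are not known exactly. Their poses are not given: they have to be found in the camera images.
- large_round_cup: open empty cup of stiff white plastic, round, 68 mm across the rim, the larger of the two round ones, 48 mm tall, 28 to 49 g. Its top 10 mm (z 38 to 48) is an upright rim band of that size, the part to grip; below it the body, 58 mm across at the top under the band, tapers to 42 mm at the foot. Starts upright on the bench. Origin: centre of its underside; z up
- small_round_cup: open empty cup of stiff white plastic, round, 52 mm across the rim, the smaller of the two round ones, 48 mm tall, 28 to 49 g. Its top 10 mm (z 38 to 48) is an upright rim band of that size, the part to grip; below it the body, 42 mm across at the top under the band, tapers to 28 mm at the foot. Starts upright on the bench. Origin: centre of its underside; z up
- square_cup: open empty cup of stiff white plastic, square with rounded corners, 66 x 66 mm over the rim, 48 mm tall, 28 to 49 g. Its top 10 mm (z 38 to 48) is an upright rim band of that size, the part to grip; below it the body, 56 x 56 mm at the top under the band, tapers to 40 x 40 mm at the foot. Starts upright on the bench. Origin: centre of its underside; z up; x and y square to the sides
- oblong_cup: open empty cup of stiff white plastic, oblong with rounded corners, 88 x 54 mm over the rim, 48 mm tall, 28 to 49 g. Its top 10 mm (z 38 to 48) is an upright rim band of that size, the part to grip; below it the body, 78 x 44 mm at the top under the band, tapers to 62 x 28 mm at the foot. Starts upright on the bench. Origin: centre of its underside; z up; x along the long side
- large_round_holder: fixed aluminium cup holder, round, 100 mm across outside, 52 mm tall, round 62 mm opening right through, black rubber seat flush in its top around the opening. The large round cup hangs in it with its band on the rubber (band above the holder's top, foot 14 mm above the bench). Origin: centre of its underside, on the bench; z up
- small_round_holder: fixed aluminium cup holder, round, 84 mm across outside, 52 mm tall, round 46 mm opening right through, black rubber seat flush in its top around the opening. The small round cup hangs in it with its band on the rubber (band above the holder's top, foot 14 mm above the bench). Origin: centre of its underside, on the bench; z up
- square_holder: fixed aluminium cup holder, square, 96 x 96 mm outside, 52 mm tall, square 60 x 60 mm opening right through, black rubber seat flush in its top around the opening. The square cup hangs in it with its band on the rubber (band above the holder's top, foot 14 mm above the bench). Origin: centre of its underside, on the bench; z up; x and y square to the sides
- oblong_holder: fixed aluminium cup holder, oblong, 118 x 84 mm outside, 52 mm tall, oblong 82 x 48 mm opening right through, black rubber seat flush in its top around the opening. The oblong cup hangs in it with its band on the rubber (band above the holder's top, foot 14 mm above the bench). Origin: centre of its underside, on the bench; z up; x along the long side
- oil_bottle: small pale oil bottle with a yellow band and a red spout, 38 mm across, 80 mm tall, standing loose among the cups and holders; origin: centre of its underside, z up. Must stay standing
- spindle: bright turned steel shaft standing loose on its 38 mm wide collar, 25 mm across above it, 80 mm tall; origin: centre of its underside, z up. Must stay standing
Mind the look-alikes: they are no part of the job. Leave any red look-alike of the large_round_holder alone.

How it is judged:
By the outcome, as a careful person would: the job done as asked, in the order asked, and still so for the second after the job is handed in, with the robot touching nothing.
It also fails if it takes over 109 s, if anything falls off the work surface, if the arm or the gripper's body presses on something with over 40 N, if the wrist force passes 120 N, or if a joint passes its speed limit or range.

## Robot

A 6-joint arm with a two-finger parallel gripper is mounted at the origin on the work surface. World frame = base frame: x ahead of the robot, y to its left, z up, the work surface at z = 0. Lengths are in m, angles in degrees, forces in N, time in s.
With the tool pointing down it reaches from about 0.4 to 0.825 m from the base axis. Payload 7 kg.
Tool frame: the origin (TCP) lies at the centre of the arm's flange, where the gripper is bolted on; the fingertips stand 173 mm ahead of it and the grasp point (between the pads) lies 155 mm ahead of it; z points along the fingers, y is the line along which they close (so a half turn about z gives the same grasp; the last joint's range is limited). The gripper opens to 85 mm and grips with 20 to 120 N. Pads are 22 mm wide; open, the fingers measure 114 mm over their backs; the gripper's body (76 mm by 85 mm) begins 54 mm behind the grasp point. The pads swing forward as they close: fully open they stand 13 mm farther back than shut.
Start: joints at [-56.545, 20.546, 0.682, 0, -70.136, -16.507], TCP at [0.197, -0.646, 0.405] pointing down, gripper open.
Joint ranges: [-176.03, 176.03], [-82.01, 121.73], [-58.28, 71.71], [-173.87, 95.51], [-174.79, -0.11], [-173.66, 173.66]. Speed limits (degrees/s): [136.94, 136.94, 172.46, 180, 180, 180].

## Interface

Orientations are given as a 3x3 rotation matrix whose columns are the frame's x, y, z axes.
In Python, from cell import ctrl gives the robot as it stands.
- The arm moves only by the shell command python3 -m handwheel 'ROWS' [FORCE]. ROWS is JSON, a list of rows, each a list of 3 entries, a list of its own where there are three numbers: the shift along the tool's x, y, z in m, then the turn about the tool's z in degrees, then the opening, from 0 (shut) to 1 (fully open). In form: [[[x, y, z], twist, gripper], ...]. A call has 1 to 5 rows; each row is the pose to reach, as a shift and turn from the pose commanded when the call began, along the tool's axes at that moment; what a row does not reach only later rows make up. A row lasts 1/12 s, in which the tool goes at most 41.7 mm and 7.16 degrees, less where a joint would pass 70% of its speed; a pose out of reach is approached as far as the arm can. A call with a gripper value outside its range is refused whole. The fingers move at their own pace and stop on an object; FORCE is the grip in N (left out, the last holds). Time passes only in rows, so rows that repeat a pose let the fingers close. It gives the time, the measured TCP pose, the force, the opening and the grip force at its end, in the units of the state.
- ctrl.get_state(): the state, without advancing time (a new reading comes with each control period).
- ctrl.grab_frame(name): name is "scene" or "top" or "wrist"; returns the picture (420x560x3 uint8, red, green, blue); there is no depth.
- ctrl.camera_params(name): a dict with "mtx" (3x3 intrinsics, pixels), "R" (3x3) and "t" (3): a world point X has camera coordinates R X + t. Camera axes: x right, y down, z forward; pixel columns grow to the right and rows downward; lengths in m; the calibration is good to about 2 mm. A picture is of the moment at which its call begins: read the wrist's pose just before it. camera_params takes no time and is no camera call; for the wrist camera it gives the pose at the moment of the call.
- ctrl.sign_off(): hands the job in; it is judged then, once.
The state is a dict: "t": time; "q": joint angles; "dq": joint speeds; "effort": joint torques, N m; "position": TCP position; "orientation": TCP orientation; "ft_force": force on the tool from outside, world axes, zero at the start; "wrist_torque": the same for the moment, N m; "gripper_width": finger opening in m; "finger_force": force on a finger pad.
Only numpy, scipy, OpenCV 4.12 (cv2) and the standard library are available. Lean on these libraries where they do the work, as an engineer would, in place of code of your own. Each camera call takes 0.05 s, during which the arm holds its last target. There are 200 camera calls.

## Working session

There is one attempt and no reset: what is moved stays moved. The work goes in short steps, Python scripts to look and compute and a shell command to move; the robot and the scene stay as the last step left them, time stands still between calls to the robot, and variables do not carry over. Pictures are saved under pics/ and viewed, at most 14 in all, crops included, and the job is handed in when it is done.

```bash
ls; mkdir -p pics
python3 - <<'E'
from cell import ctrl
import cv2,numpy as np
for n in("scene","top"):
    f=ctrl.grab_frame(n); cv2.imwrite(f"pics/{n}0.png",f[:,:,::-1]); p=ctrl.camera_params(n); print(n,{k:np.round(v,4).tolist() for k,v in p.items()})
s=ctrl.get_state(); print(s)
E
```

```text
pics
scene {'mtx': [[397.0938, 0.0, 285.9302], [0.0, 397.0938, 207.832], [0.0, 0.0, 1.0]], 'R': [[-0.7551, 0.6551, 0.0257], [0.3357, 0.4201, -0.8431], [-0.5631, -0.628, -0.5371]], 't': [0.4207, -0.1605, 1.3203]}
top {'mtx': [[500.161, 0.0, 282.7068], [0.0, 500.161, 205.7552], [0.0, 0.0, 1.0]], 'R': [[0.0057, -0.9999, -0.0145], [-0.9982, -0.0048, -0.0595], [0.0594, 0.0148, -0.9981]], 't': [0.0006, 0.5736, 1.6035]}
{'t': 0.1, 'q': array([-5.65450900e+01,  2.05880078e+01,  6.39016942e-01, -1.44195841e-02,
       -7.01353099e+01, -1.65044979e+01]), 'dq': array([ 0.04001167, -0.12807963,  0.0894353 ,  0.16493669,  0.02084395,
       -0.08528993]), 'effort': array([-1.81703072e-03, -5.84765160e+01,  2.94109243e+01,  6.95453748e+00,
       -3.17428501e-03, -2.72434806e-05]), 'position': array([ 0.19670756, -0.64553285,  0.40385992]), 'orientation': array([[-9.56582358e-01, -2.91461517e-01, -6.13629268e-04],
       [-2.91462100e-01,  9.56581413e-01,  1.35803343e-03],
       [ 1.91171868e-04,  1.47792050e-03, -9.99998890e-01]]), 'ft_force': array([-0.48800322, -0.14889921,  0.49374331]), 'wrist_torque': array([-0.00748893, -0.04848225,  0.00033052]), 'finger_force': 0.0, 'gripper_width': 0.08557529910786171}
```

View pics/top0.png

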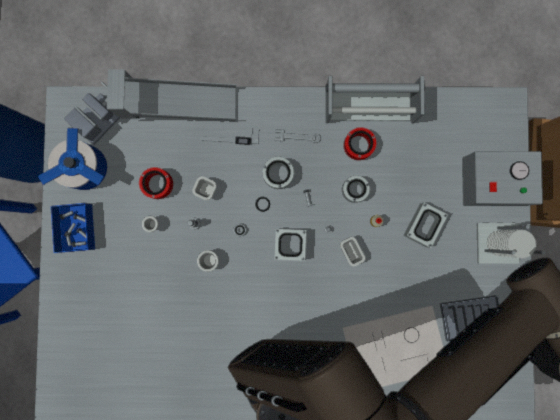

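View pics/scene0.png

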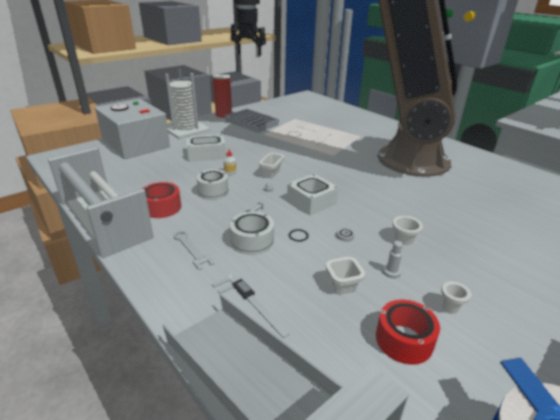

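Top view: large round cup (207,260), small round cup (149,224), square cup (204,188), oblong cup (353,251). Holders: large round (279,172), small round (356,189), square (291,244), oblong (428,224). The spindle is at (195,223) and the bottle at (377,220). Red look-alikes, to be left alone, are at (156,183) and (360,143). In the scene view the same things are at cups L(407,231) S(456,297) Q(345,275) O(271,165), and holders L(252,231) S(212,183) Q(312,192) O(205,148).

```bash
cat > h.py <<'E'
from cell import ctrl
import cv2,numpy as np
def P(p): return p["mtx"]@np.c_[p["R"],p["t"]]
def tri(ps,uvs):
    A=[]
    for p,(u,v) in zip(ps,uvs):
        M=P(p); A+=[u*M[2]-M[0],v*M[2]-M[1]]
    X=np.linalg.svd(np.array(A))[2][-1]; return X[:3]/X[3]
def proj(p,X): 
    X=np.atleast_2d(X); c=P(p)@np.c_[X,np.ones(len(X))].T; return (c[:2]/c[2]).T
def onplane(p,uv,z):
    c=-p["R"].T@p["t"]; d=p["R"].T@np.linalg.solve(p["mtx"],[uv[0],uv[1],1]); return c+d*(z-c[2])/d[2]
E
python3 - <<'E'
from h import *
T=ctrl.camera_params("top");S=ctrl.camera_params("scene")
d=dict(Lc=((207,260),(407,226)),Sc=((149,223),(456,291)),Qc=((204,187),(345,267)),Oc=((353,251),(271,160)),LH=((279,172),(252,225)),SH=((356,188),(212,177)),QH=((291,243),(312,186)),OH=((428,224),(205,142)),spin=((196,222),(397,246)),oil=((379,219),(229,155)),R1=((156,182),(408,318)),R2=((360,142),(160,190)))
for k,(a,b) in d.items():
    X=tri([T,S],[a,b]); print(k,X.round(3),np.hypot(*X[:2]).round(3), onplane(T,a,.05)[:2].round(3))
W=ctrl.camera_params("wrist");s=ctrl.get_state();R=s["orientation"]
c=-W["R"].T@W["t"];print("cam in tool",(R.T@(c-s["position"])).round(4),(W["R"]@R).round(3).tolist(),W["mtx"][0],W["mtx"][1])
print(R.round(3))
E
```

```text
Lc [0.398 0.243 0.039] 0.467 [0.399 0.241]
Sc [0.515 0.43  0.046] 0.67 [0.515 0.428]
Qc [0.63  0.255 0.05 ] 0.679 [0.63  0.254]
Oc [ 0.429 -0.22   0.042] 0.482 [ 0.43  -0.219]
LH [0.679 0.017 0.042] 0.679 [0.679 0.016]
SH [ 0.629 -0.229  0.046] 0.669 [ 0.629 -0.229]
QH [ 0.452 -0.022  0.048] 0.453 [ 0.454 -0.024]
OH [ 0.515 -0.457  0.042] 0.688 [ 0.516 -0.456]
spin [0.514 0.282 0.062] 0.587 [0.519 0.278]
oil [ 0.529 -0.299  0.058] 0.607 [ 0.531 -0.301]
R1 [0.645 0.41  0.049] 0.764 [0.646 0.408]
R2 [ 0.775 -0.242  0.052] 0.812 [ 0.777 -0.242]
cam in tool [ 0.0817 -0.0006  0.0308] [[-0.0, 1.0, 0.0], [-0.949, -0.0, -0.317], [-0.317, -0.0, 0.949]] [378.48927715   0.         276.32501043] [  0.         378.48927715 210.76477532]
[[-0.957 -0.291 -0.001]
 [-0.291  0.957  0.001]
 [ 0.     0.001 -1.   ]]
```

```bash
cat >> h.py <<'E'
def go(x,y,z,yaw=None):
    "print shift in tool axes and twist to TCP target; yaw = heading of tool x axis in deg"
    s=ctrl.get_state();R=s["orientation"];d=R.T@(np.array([x,y,z])-s["position"])
    cur=np.degrees(np.arctan2(R[1,0],R[0,0])); tw=0 if yaw is None else -((yaw-cur+180)%360-180)
    print("shift",d.round(4).tolist(),"twist",round(tw,1),"dist",np.linalg.norm(d).round(3),"t",round(s["t"],2),"q6",s["q"][5].round(1))
def snap(name):
    p=ctrl.camera_params("wrist");f=ctrl.grab_frame("wrist");cv2.imwrite(f"pics/{name}.png",f[:,:,::-1]);np.savez(f"pics/{name}.npz",**{k:np.array(v) for k,v in p.items()})
E
python3 -m handwheel '[[[-0.134,0.069,-0.015],0,1],[[-0.134,0.069,-0.015],0,1],[[-0.134,0.069,-0.015],0,1],[[-0.134,0.069,-0.015],0,1]]'
python3 -m handwheel '[[[-0.134,0.069,-0.015],0,1],[[-0.134,0.069,-0.015],0,1],[[-0.134,0.069,-0.015],0,1],[[-0.134,0.069,-0.015],0,1]]'
python3 -m handwheel '[[[-0.124,0.060,-0.015],17,1],[[-0.124,0.060,-0.015],17,1],[[-0.124,0.060,-0.015],17,1],[[-0.124,0.060,-0.015],17,1],[[-0.124,0.060,-0.015],17,1]]'
python3 -c "
from h import *
snap('w1'); go(.5,-.12,.45,180)"
```

```text
t: 0.43
position: [0.3064, -0.5385, 0.4198]
orientation: [[-0.956, -0.292, 0.0], [-0.292, 0.956, 0.0], [-0.0, 0.0, -1.0]]
ft_force: [-0.1, 0.2, -0.0]
gripper_width: 0.0856
finger_force: 0.0
t: 0.77
position: [0.4148, -0.4331, 0.4349]
orientation: [[-0.956, -0.293, 0.0], [-0.293, 0.956, 0.0], [-0.0, 0.0, -1.0]]
ft_force: [0.2, -1.2, -0.0]
gripper_width: 0.0854
finger_force: 0.0
t: 1.18
position: [0.5167, -0.3393, 0.4495]
orientation: [[-1.0, -0.003, 0.0], [-0.003, 1.0, 0.0], [-0.0, 0.0, -1.0]]
ft_force: [-0.9, -0.2, 0.1]
gripper_width: 0.0857
finger_force: 0.0
shift [0.015, 0.2204, -0.0007] twist 0.1 dist 0.221 t 1.23 q6 -74.5
```

```bash
python3 -m handwheel '[[[0.01,0.2,0],0,1],[[0.01,0.2,0],0,1],[[0.01,0.2,0],0,1],[[0.01,0.2,0],0,1],[[0.01,0.2,0],0,1]]' >/dev/null
python3 -c "
from h import *
snap('w2')"
python3 -m handwheel '[[[0.0,0.2,0],0,1],[[0.0,0.2,0],0,1],[[0.0,0.2,0],0,1],[[0.0,0.2,0],0,1],[[0.0,0.2,0],0,1]]' >/dev/null
python3 -c "
from h import *
snap('w3');print(ctrl.get_state()['q'].round(1))"
python3 -m handwheel '[[[0.0,0.2,0],0,1],[[0.0,0.2,0],0,1],[[0.0,0.2,0],0,1],[[0.0,0.2,0],0,1],[[0.0,0.2,0],0,1]]' >/dev/null
python3 -c "
from h import *
snap('w4')
print(ctrl.get_state()['q'].round(1));go(.398,.243,.3,180)
a=np.vstack([np.hstack([cv2.imread(f'pics/w{i}.png') for i in r]) for r in ((4,3),(2,1))])
cv2.imwrite('pics/mos.png',cv2.resize(a,(800,600),interpolation=cv2.INTER_AREA))"
```

```text
[  29.3    3.   -15.8   -0.   -71.1 -119.2]
[  47.2    9.1   -9.    -0.   -71.9 -137.2]
shift [0.1069, -0.0206, 0.1488] twist 0.0 dist 0.184 t 2.63 q6 -137.2
```

View pics/mos.png

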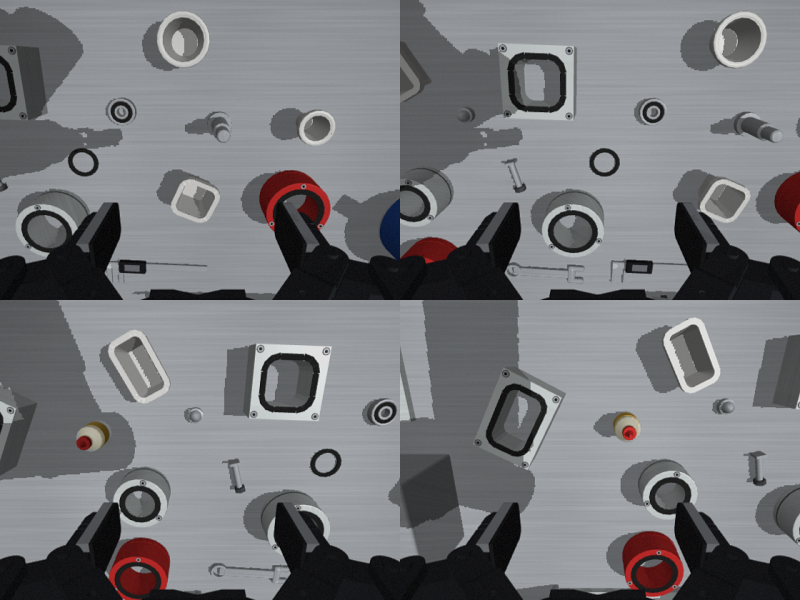

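Each tile is a wrist view. The mosaic shows all four cups (rims near (183,40), (317,127), (195,200) in tile 4 and (690,355) in tile 1) and the four holders. Round, square and oblong shapes are distinct, and the red rings are plainly red. Next I rectify each object to its top plane, fit it, and triangulate.

```bash
cat > fit.py <<'E'
from h import *
O=dict(Lc=(.398,.243,.048,1),Sc=(.515,.43,.048,1),Qc=(.63,.255,.048,1),Oc=(.43,-.22,.048,1),LH=(.679,.017,.052,0),SH=(.629,-.229,.052,0),QH=(.453,-.023,.052,0),OH=(.516,-.457,.052,0))
def rect(img,p,x,y,z,half=.065,n=260):
    w=np.array([[x+half,y+half,z],[x+half,y-half,z],[x-half,y-half,z],[x-half,y+half,z]])
    H=cv2.getPerspectiveTransform(proj(p,w).astype(np.float32),np.float32([[0,0],[n,0],[n,n],[0,n]]))
    return cv2.warpPerspective(img,H,(n,n)),H   # up=+x, left=+y, 0.5mm/px
def fit(img,p,k,xy=None):
    x,y,z,c=O[k]; x,y=xy if xy is not None else (x,y)
    q=proj(p,[x,y,z])[0]
    if not(45<q[0]<515 and 40<q[1]<360): return None
    r,H=rect(img,p,x,y,z); g=r.max(2)
    m=(g>195) if c else (g<62)
    m=cv2.morphologyEx(m.astype(np.uint8),cv2.MORPH_OPEN,np.ones((3,3)))
    cs=[q for q in cv2.findContours(m,cv2.RETR_EXTERNAL,cv2.CHAIN_APPROX_NONE)[0] if cv2.contourArea(cv2.convexHull(q))>3000]
    if not cs: return r,None
    cn=min(cs,key=lambda q:np.hypot(*(np.array(cv2.minAreaRect(q)[0])-130)))
    h=cv2.convexHull(cn)
    (cx,cy),(w,l),a=cv2.minAreaRect(h) if k[0] in"QO" else cv2.fitEllipse(h)
    cv2.drawContours(r,[h],-1,(0,0,255),1)
    if k[0] in"QO": cv2.polylines(r,[cv2.boxPoints(((cx,cy),(w,l),a)).astype(int)],1,(255,0,0),1)
    if w<l: ang=a+90   # direction of long side in img coords
    else: w,l,ang=l,w,a
    X=np.array([x+.065-cy*.0005,y+.065-cx*.0005]); t=np.radians(ang)
    yaw=np.degrees(np.arctan2(-np.cos(t),-np.sin(t)))%180 # world heading of long side: img (c,s)->world x=-s,y=-c
    return r,(X,l/2,w/2,yaw,cv2.perspectiveTransform(np.float32([[[cx,cy]]]),np.linalg.inv(H))[0,0])
E
python3 - <<'E'
from fit import *
tiles=[]
for k in O:
    ps,uv=[],[]
    for i in (1,2,3,4):
        p=dict(np.load(f'pics/w{i}.npz'));f=fit(cv2.imread(f'pics/w{i}.png'),p,k)
        if f is None: continue
        tiles.append(cv2.putText(f[0].copy(),f"{k}{i}",(3,20),0,.7,(0,255,0),2))
        if f[1]: X,l,w,yaw,c=f[1];print(k,i,X.round(4),"size",round(l,1),round(w,1),"yaw",round(yaw,1));ps.append(p);uv.append(c)
    if len(ps)>1: print("   tri",tri(ps,uv).round(4))
tiles+= [np.zeros_like(tiles[0])]*(-len(tiles)%6)
a=np.vstack([np.hstack(tiles[i:i+6]) for i in range(0,len(tiles),6)]);s=min(800/a.shape[1],600/a.shape[0])
cv2.imwrite('pics/fits.png',cv2.resize(a,None,fx=s,fy=s,interpolation=cv2.INTER_AREA))
E
```

```text
Lc 3 [0.398  0.2404] size 64.8 64.5 yaw 69.1
Lc 4 [0.4023 0.2362] size 55.7 48.8 yaw 46.8
   tri [0.4006 0.2367 0.0564]
Sc 4 [0.5129 0.4272] size 47.9 47.3 yaw 162.3
Qc 3 [0.6287 0.2538] size 64.1 62.3 yaw 155.7
Oc 1 [ 0.4304 -0.2174] size 88.1 53.8 yaw 27.6
Oc 2 [ 0.4307 -0.2176] size 87.3 52.9 yaw 27.6
   tri [ 0.4306 -0.2175  0.0484]
LH 2 [0.7016 0.03  ] size 171.2 82.6 yaw 29.7
LH 3 [0.6812 0.0187] size 78.6 78.4 yaw 65.9
LH 4 [0.715  0.0232] size 163.4 131.1 yaw 145.3
   tri [0.6952 0.0251 0.0573]
SH 1 [ 0.6498 -0.2155] size 115.4 70.3 yaw 37.2
SH 2 [ 0.6303 -0.2301] size 62.4 62.3 yaw 107.2
   tri [ 0.6256 -0.2248  0.0771]
QH 2 [ 0.451  -0.0212] size 75.1 74.8 yaw 87.7
QH 3 [ 0.451  -0.0213] size 75.4 75.1 yaw 88.3
   tri [ 0.451  -0.0213  0.0523]
OH 1 [ 0.5156 -0.4528] size 98.0 63.8 yaw 152.4
```

View pics/fits.png

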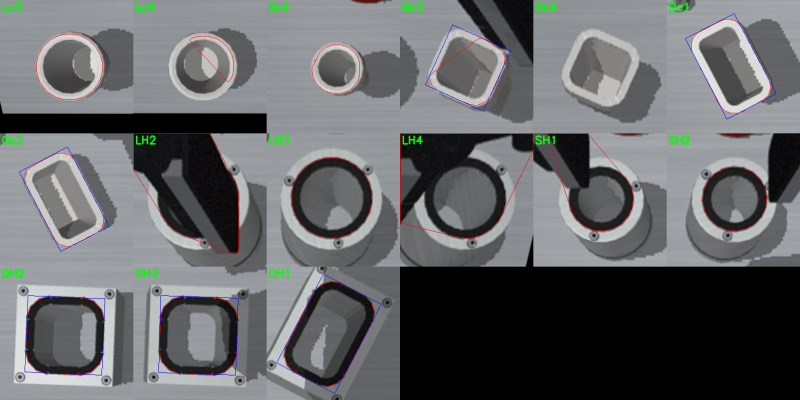

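The fits are sound. The rubber outer sizes come out as L 78.5, S 62.4, Q 75 and O 98x64, each equal to the opening plus 16, and the heights of 52.3 and 48.4 mm match. The cup threshold needs lowering, and I also check the fingertip depth.

```bash
sed -i 's/g>195/g>TH/; s/^O=/TH=180\nO=/' fit.py
python3 - <<'E'
import fit; from fit import *
for th in (176,183):
  fit.TH=th
  for k in ("Lc","Sc","Qc","Oc"):
    ps,uv=[],[]
    for i in (1,2,3,4):
        p=dict(np.load(f'pics/w{i}.npz'));f=fit.fit(cv2.imread(f'pics/w{i}.png'),p,k)
        if f and f[1]: X,l,w,yaw,c=f[1];print(th,k,i,X.round(4),"size",round(l,1),round(w,1),"yaw",round(yaw,1));ps.append(p);uv.append(c)
    if len(ps)>1: print("   tri",tri(ps,uv).round(4))
p=dict(np.load('pics/w4.npz')); s=ctrl.get_state()
im=cv2.imread('pics/w4.png')
for d,col in((.150,(0,255,0)),(.160,(0,255,255)),(.170,(0,0,255))):
    for sg in(-1,1):
        w=np.array([s["position"]+s["orientation"]@np.array([x,sg*.0428,d]) for x in(-.011,.011)])
        q=proj(p,w); cv2.line(im,*[tuple(int(v) for v in a) for a in q],col,1)
cv2.imwrite('pics/tip.png',cv2.resize(im[240:420],(800,257)))
E
```

```text
Traceback (most recent call last):
AttributeError: 'function' object has no attribute 'fit'
```

Run:
```python
import fit as F; from h import *
for th in (176,183):
  F.TH=th
  for k in ("Lc","Sc","Qc","Oc"):
    ps,uv=[],[]
    for i in (1,2,3,4):
        p=dict(np.load(f'pics/w{i}.npz'));f=F.fit(cv2.imread(f'pics/w{i}.png'),p,k)
        if f and f[1]: X,l,w,yaw,c=f[1];print(th,k,i,X.round(4),"size",round(l,1),round(w,1),"yaw",round(yaw,1));ps.append(p);uv.append(c)
    if len(ps)>1: print("   tri",tri(ps,uv).round(4))
p=dict(np.load('pics/w4.npz')); s=ctrl.get_state()
im=cv2.imread('pics/w4.png')
for d,col in((.150,(0,255,0)),(.160,(0,255,255)),(.170,(0,0,255))):
    for sg in(-1,1):
        w=np.array([s["position"]+s["orientation"]@np.array([x,sg*.0428,d]) for x in(-.011,.011)])
        q=proj(p,w); cv2.line(im,*[tuple(int(v) for v in a) for a in q],col,1)
cv2.imwrite('pics/tip.png',cv2.resize(im[240:420],(800,257)))
```

```text
176 Lc 3 [0.3981 0.2403] size 66.0 65.9 yaw 104.4
176 Lc 4 [0.3979 0.2407] size 65.9 65.6 yaw 60.8
   tri [0.398  0.2406 0.0474]
176 Sc 4 [0.5135 0.427 ] size 49.8 49.6 yaw 156.8
176 Qc 3 [0.6293 0.255 ] size 65.7 65.7 yaw 156.0
176 Qc 4 [0.6293 0.2548] size 65.7 65.6 yaw 66.0
   tri [0.6291 0.2548 0.0484]
176 Oc 1 [ 0.4303 -0.2171] size 89.0 54.8 yaw 27.7
176 Oc 2 [ 0.4306 -0.2174] size 88.7 53.9 yaw 27.8
   tri [ 0.4304 -0.2173  0.0487]
183 Lc 3 [0.3982 0.2403] size 65.7 65.6 yaw 72.5
183 Lc 4 [0.3979 0.2408] size 65.5 65.0 yaw 70.5
   tri [0.398  0.2407 0.0471]
183 Sc 4 [0.5133 0.427 ] size 49.3 49.1 yaw 126.3
183 Qc 3 [0.6292 0.2549] size 65.3 65.2 yaw 66.8
183 Qc 4 [0.6293 0.2547] size 65.2 65.0 yaw 65.9
   tri [0.6291 0.2547 0.0483]
183 Oc 1 [ 0.4305 -0.2173] size 88.8 54.3 yaw 27.5
183 Oc 2 [ 0.4305 -0.2176] size 88.0 53.7 yaw 27.8
   tri [ 0.4305 -0.2175  0.0485]
```

View pics/tip.png

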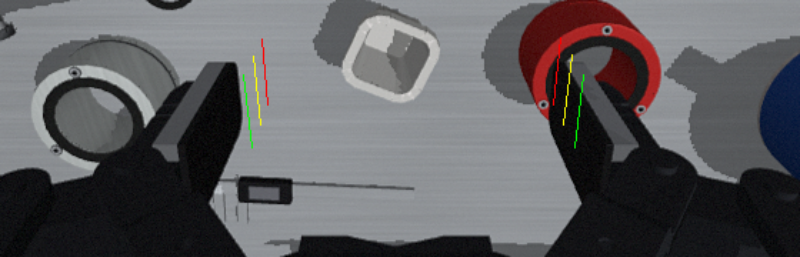

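The tip depth is about 158–160 mm open, as expected, so about 166 mm at a 68 mm opening. The cups are located at heights of 47–48.7 mm. First the large round cup.

```bash
python3 -m handwheel '[[[0.107,-0.023,0.149],0,1],[[0.107,-0.023,0.149],0,1],[[0.107,-0.023,0.149],0,1],[[0.107,-0.023,0.149],0,1],[[0.107,-0.023,0.149],0,1]]' 30 >/dev/null
python3 -m handwheel '[[[0,0,0],0,1]]'
python3 - <<'E'
import fit as F; from h import *
snap('l1');f=F.fit(cv2.imread('pics/l1.png'),dict(np.load('pics/l1.npz')),'Lc');print(f and f[1]);go(.398,.2405,.206,180)
E
```

```text
t: 3.13
position: [0.3949, 0.2321, 0.2973]
orientation: [[-1.0, 0.002, -0.005], [0.002, 1.0, -0.005], [0.005, -0.005, -1.0]]
ft_force: [-0.4, -1.1, -0.1]
gripper_width: 0.0856
finger_force: 0.0
(array([0.3970271 , 0.24100293]), 64.30024719238281, 63.90830612182617, np.float64(73.27464294433594), array([294.01102, 228.99814], dtype=float32))
shift [-0.0014, 0.0071, 0.0936] twist -0.0 dist 0.094 t 3.18 q6 -145.1
```

```bash
python3 -m handwheel '[[[0,0,0],0,1],[[0,0,0],0,1],[[0,0,0],0,1]]'
python3 -c "
from h import *
go(.3975,.2408,.206,180)"
```

```text
t: 3.43
position: [0.3986, 0.2355, 0.3018]
orientation: [[-1.0, 0.002, 0.002], [0.002, 1.0, 0.002], [-0.002, 0.002, -1.0]]
ft_force: [-0.8, 0.6, 0.8]
gripper_width: 0.0854
finger_force: 0.0
shift [0.0013, 0.0051, 0.0958] twist -0.1 dist 0.096 t 3.43 q6 -145.2
```

```bash
python3 -m handwheel '[[[0.001,0.003,0.025],0,1],[[0.001,0.005,0.05],0,1],[[0.001,0.005,0.07],0,1],[[0.001,0.005,0.085],0,1],[[0.001,0.005,0.095],0,1]]' 30 >/dev/null
python3 -m handwheel '[[[0,0,0],0,1],[[0,0,0],0,1],[[0,0,0],0,1]]'
python3 -c "
from h import *
go(.3975,.2408,.206,180)"
```

```text
t: 4.1
position: [0.3972, 0.2406, 0.2066]
orientation: [[-1.0, 0.001, 0.001], [0.001, 1.0, 0.001], [-0.001, 0.001, -1.0]]
ft_force: [-0.3, 0.3, -0.2]
gripper_width: 0.0851
finger_force: 0.0
shift [-0.0003, 0.0002, 0.0006] twist -0.1 dist 0.001 t 4.1 q6 -145.7
```

Good. Close, snap, lift.

```bash
python3 -m handwheel '[[[0,0,0],0,0.7],[[0,0,0],0,0.6],[[0,0,0],0,0.5],[[0,0,0],0,0.5],[[0,0,0],0,0.5]]' 30
python3 -m handwheel '[[[0,0,-0.005],0,0.5],[[0,0,-0.01],0,0.5],[[0,0,-0.02],0,0.5],[[0,0,-0.04],0,0.5],[[0,0,-0.06],0,0.5]]'
python3 -c "
from h import *
snap('l2');go(.6812,.0187,.32,180)"
```

```text
t: 4.52
position: [0.3969, 0.2404, 0.2069]
orientation: [[-1.0, 0.001, 0.001], [0.001, 1.0, 0.002], [-0.001, 0.002, -1.0]]
ft_force: [-0.2, -0.5, 5.5]
gripper_width: 0.0654
finger_force: 31.9
t: 4.93
position: [0.3963, 0.2398, 0.2666]
orientation: [[-1.0, 0.001, -0.001], [0.001, 1.0, -0.001], [0.001, -0.001, -1.0]]
ft_force: [0.5, -0.3, 0.3]
gripper_width: 0.0652
finger_force: 33.8
shift [-0.284, -0.2221, -0.0492] twist 0.0 dist 0.364 t 4.98 q6 -145.7
```

View pics/l2.png

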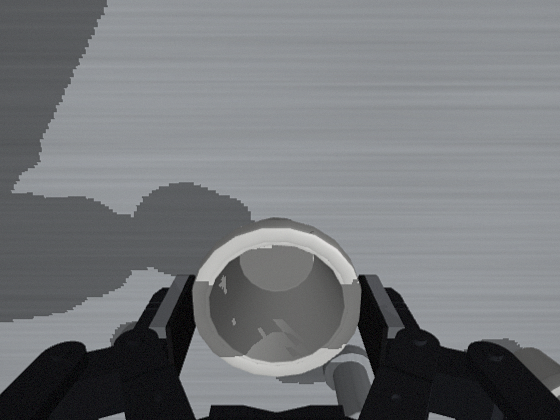

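The cup is held: its rim spans (193–362) between the pads, upright. Carry to the large holder.

```bash
python3 -m handwheel '[[[0,0,-0.025],0,0.5],[[-0.02,-0.015,-0.05],0,0.5],[[-0.05,-0.04,-0.05],0,0.5],[[-0.08,-0.064,-0.05],0,0.5],[[-0.11,-0.087,-0.05],0,0.5]]' >/dev/null
python3 -m handwheel '[[[-0.03,-0.023,0],0,0.5],[[-0.06,-0.047,0],0,0.5],[[-0.09,-0.07,0],0,0.5],[[-0.115,-0.09,0],0,0.5],[[-0.135,-0.105,0],0,0.5]]'>/dev/null
python3 -m handwheel '[[[-0.015,-0.012,0],0,0.5],[[-0.025,-0.02,0],0,0.5],[[-0.025,-0.02,0],0,0.5],[[-0.025,-0.02,0],0,0.5],[[-0.025,-0.02,0],0,0.5]]'
python3 - <<'E'
import fit as F; from h import *
go(.6812,.0187,.25,180);snap('l3')
r,_=F.rect(cv2.imread('pics/l3.png'),dict(np.load('pics/l3.npz')),.6812,.0187,.052)
cv2.circle(r,(130,130),78,(0,0,255),1);cv2.imwrite('pics/l3r.png',np.hstack([cv2.resize(cv2.imread('pics/l3.png'),(540,405)),cv2.copyMakeBorder(r,0,145,0,0,0)]))
E
```

```text
t: 6.23
position: [0.6657, 0.0283, 0.3158]
orientation: [[-1.0, 0.001, -0.0], [0.001, 1.0, 0.0], [0.0, 0.0, -1.0]]
ft_force: [0.8, -1.4, -0.0]
gripper_width: 0.0652
finger_force: 33.9
shift [-0.0156, -0.0096, 0.0658] twist -0.0 dist 0.068 t 6.23 q6 -109.2
```

View pics/l3r.png

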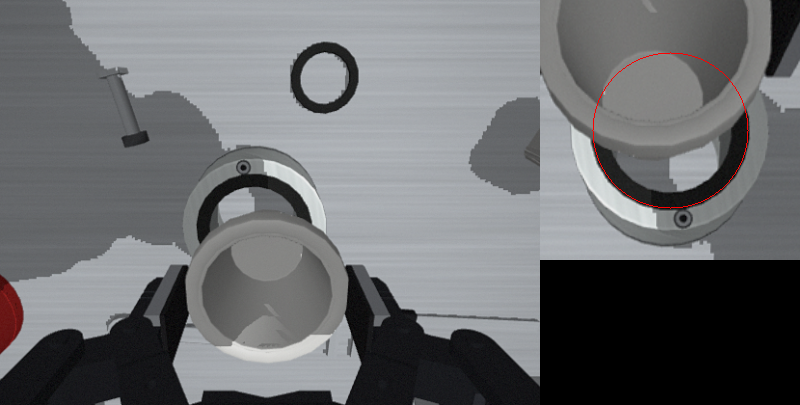

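The holder's rubber ring matches the predicted red circle in the rectified crop, and this is the bare aluminium one, not a red one. Lowering.

```bash
python3 -m handwheel '[[[-0.005,-0.003,0],0,0.5],[[-0.01,-0.007,0.01],0,0.5],[[-0.016,-0.01,0.03],0,0.5],[[-0.016,-0.01,0.05],0,0.5],[[-0.016,-0.01,0.066],0,0.5]]' >/dev/null
python3 -m handwheel '[[[0,0,0],0,0.5],[[0,0,0],0,0.5],[[0,0,0.008],0,0.5],[[0,0,0.016],0,0.5],[[0,0,0.022],0,0.5]]'
python3 -m handwheel '[[[0,0,0.003],0,0.5],[[0,0,0.005],0,0.5],[[0,0,0.005],0,0.5]]'
python3 -c "
from h import *
go(.6812,.0187,.221,180)"
```

```text
t: 7.12
position: [0.6824, 0.018, 0.2276]
orientation: [[-1.0, 0.001, 0.001], [0.001, 1.0, 0.0], [-0.001, 0.0, -1.0]]
ft_force: [-0.5, 0.4, -0.6]
gripper_width: 0.0655
finger_force: 33.9
t: 7.37
position: [0.6822, 0.0178, 0.2223]
orientation: [[-1.0, 0.001, -0.001], [0.001, 1.0, -0.0], [0.001, -0.0, -1.0]]
ft_force: [0.5, -0.0, -0.2]
gripper_width: 0.0651
finger_force: 33.9
shift [0.001, 0.0009, 0.0013] twist -0.1 dist 0.002 t 7.37 q6 -107.9
```

```bash
python3 -m handwheel '[[[0.001,0.001,0.001],0,0.5],[[0.001,0.001,0.001],0,0.5],[[0.001,0.001,0.0015],0,0.5],[[0.001,0.001,0.0015],0,0.5]]'
python3 -m handwheel '[[[0,0,0],0,0.8],[[0,0,0],0,0.85],[[0,0,0],0,0.9],[[0,0,0],0,1],[[0,0,0],0,1]]'
python3 -m handwheel '[[[0,0,-0.01],0,1],[[0,0,-0.03],0,1],[[0,0,-0.06],0,1],[[0,0,-0.09],0,1],[[0,0,-0.11],0,1]]'
python3 - <<'E'
import fit as F; from h import *
snap('l4');p=dict(np.load('pics/l4.npz'))
F.O['X']=(.6812,.0187,.062,1);f=F.fit(cv2.imread('pics/l4.png'),p,'X');print(f and f[1]);cv2.imwrite('pics/l4r.png',np.hstack([cv2.resize(cv2.imread('pics/l4.png'),(540,405)),cv2.copyMakeBorder(f[0],0,145,0,0,0)]))
go(.5135,.427,.30,180)
E
```

```text
t: 7.7
position: [0.6814, 0.0189, 0.2214]
orientation: [[-1.0, 0.001, 0.0], [0.001, 1.0, 0.0], [-0.0, 0.0, -1.0]]
ft_force: [0.6, -0.5, -1.2]
gripper_width: 0.0656
finger_force: 33.9
t: 8.12
position: [0.6814, 0.0189, 0.2213]
orientation: [[-1.0, 0.001, 0.0], [0.001, 1.0, 0.0], [-0.0, 0.0, -1.0]]
ft_force: [-0.7, -0.2, -1.2]
gripper_width: 0.0856
finger_force: 0.0
t: 8.53
position: [0.6818, 0.0188, 0.3353]
orientation: [[-1.0, 0.0, 0.003], [0.0, 1.0, 0.0], [-0.003, 0.0, -1.0]]
ft_force: [0.9, 0.2, 1.6]
gripper_width: 0.0853
finger_force: 0.0
(array([0.68232533, 0.01880567]), 65.91960144042969, 64.60912322998047, np.float64(164.96223926544192), array([277.39053, 210.95465], dtype=float32))
shift [0.1695, 0.4081, 0.0382] twist 0.0 dist 0.444 t 8.58 q6 -108.0
```

View pics/l4r.png

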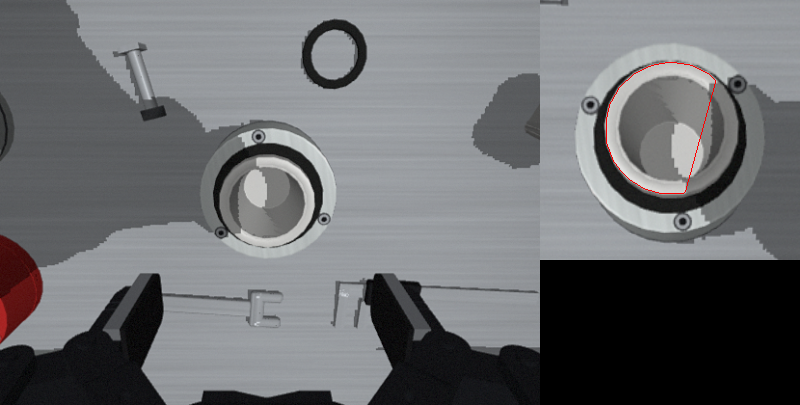

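The large cup is seated: its rim is concentric inside the rubber, with its size at z=62 mm matching. Next is the small round cup.

```bash
python3 -m handwheel '[[[0.01,0.02,0],0,1],[[0.023,0.05,0],0,1],[[0.036,0.085,0],0,1],[[0.05,0.12,0],0,1],[[0.065,0.157,0],0,1]]' >/dev/null
python3 -m handwheel '[[[0.014,0.036,0],0,1],[[0.029,0.072,0],0,1],[[0.044,0.107,0],0,1],[[0.058,0.142,0],0,1],[[0.07,0.17,0],0,1]]' >/dev/null
python3 -m handwheel '[[[0.012,0.03,0.005],0,1],[[0.025,0.055,0.015],0,1],[[0.032,0.075,0.03],0,1],[[0.034,0.08,0.038],0,1],[[0.034,0.08,0.038],0,1]]' >/dev/null
python3 -m handwheel '[[[0,0,0],0,1],[[0,0,0],0,1],[[0,0,0],0,1]]'
python3 - <<'E'
import fit as F; from h import *
snap('s1');p=dict(np.load('pics/s1.npz'));f=F.fit(cv2.imread('pics/s1.png'),p,'Sc');print(f and f[1])
if f and f[1]:
    p4=dict(np.load('pics/w4.npz'));c4=F.fit(cv2.imread('pics/w4.png'),p4,'Sc')[1][4];print(tri([p,p4],[f[1][4],c4]))
go(.5135,.427,.2085,180)
E
```

```text
t: 10.08
position: [0.5134, 0.4251, 0.2943]
orientation: [[-1.0, 0.002, 0.001], [0.002, 1.0, 0.001], [-0.001, 0.001, -1.0]]
ft_force: [0.1, -0.2, 0.2]
gripper_width: 0.0854
finger_force: 0.0
(array([0.51327148, 0.42736705]), 49.42356872558594, 48.88544464111328, np.float64(41.59968566894533), array([280.82812, 225.0312 ], dtype=float32))
[0.51362519 0.42738323 0.04711363]
shift [-0.0, 0.0018, 0.0858] twist -0.1 dist 0.086 t 10.13 q6 -146.5
```

```bash
python3 -m handwheel '[[[0,0.001,0.02],0,1],[[0,0.002,0.045],0,1],[[0,0.002,0.065],0,1],[[0,0.002,0.08],0,1],[[0,0.002,0.086],0,1]]' >/dev/null
python3 -m handwheel '[[[0,0,0],0,1],[[0,0,0],0,0.8],[[0,0,0],0,0.6],[[0,0,0],0,0.5],[[0,0,0],0,0.4]]' 30
python3 -m handwheel '[[[0,0,0],0,0.35],[[0,0,0],0,0.35],[[0,0,0],0,0.35]]' 30
python3 -m handwheel '[[[0,0,-0.005],0,0.35],[[0,0,-0.015],0,0.35],[[0,0,-0.035],0,0.35],[[0,0,-0.065],0,0.35],[[0,0,-0.095],0,0.35]]'
python3 -c "
from h import *
go(.6303,-.2301,.32,180)"
```

```text
t: 10.97
position: [0.5132, 0.4283, 0.2091]
orientation: [[-1.0, 0.001, 0.002], [0.001, 1.0, 0.002], [-0.002, 0.002, -1.0]]
ft_force: [-0.2, -0.3, 5.8]
gripper_width: 0.0507
finger_force: 30.7
t: 11.22
position: [0.5131, 0.4284, 0.2091]
orientation: [[-1.0, 0.0, 0.002], [0.0, 1.0, 0.002], [-0.002, 0.002, -1.0]]
ft_force: [-0.6, -1.6, 5.5]
gripper_width: 0.0505
finger_force: 30.7
t: 11.63
position: [0.5124, 0.4277, 0.3034]
orientation: [[-1.0, 0.001, -0.001], [0.001, 1.0, -0.001], [0.001, -0.001, -1.0]]
ft_force: [0.3, 1.1, -0.3]
gripper_width: 0.0505
finger_force: 31.3
shift [-0.1184, -0.6578, -0.0159] twist -0.0 dist 0.669 t 11.63 q6 -146.6
```

```bash
python3 -m handwheel '[[[-0.002,-0.012,-0.005],0,0.35],[[-0.006,-0.035,-0.012],0,0.35],[[-0.0125,-0.07,-0.016],0,0.35],[[-0.019,-0.107,-0.016],0,0.35],[[-0.026,-0.144,-0.016],0,0.35]]' >/dev/null
python3 -m handwheel '[[[-0.0066,-0.037,0],0,0.35],[[-0.013,-0.074,0],0,0.35],[[-0.02,-0.111,0],0,0.35],[[-0.026,-0.148,0],0,0.35],[[-0.033,-0.185,0],0,0.35]]' >/dev/null
python3 -m handwheel '[[[-0.0066,-0.037,0],0,0.35],[[-0.013,-0.074,0],0,0.35],[[-0.02,-0.111,0],0,0.35],[[-0.026,-0.148,0],0,0.35],[[-0.033,-0.185,0],0,0.35]]' >/dev/null
python3 -m handwheel '[[[-0.0066,-0.037,0],0,0.35],[[-0.013,-0.074,0],0,0.35],[[-0.019,-0.105,0],0,0.35],[[-0.023,-0.13,0],0,0.35],[[-0.026,-0.144,0],0,0.35]]' >/dev/null
python3 -m handwheel '[[[0,0,0],0,0.35],[[0,0,0],0,0.35],[[0,0,0],0,0.35],[[0,0,0],0,0.35]]'
python3 - <<'E'
import fit as F; from h import *
go(.6303,-.2301,.24,180);snap('s2');p=dict(np.load('pics/s2.npz'));im=cv2.imread('pics/s2.png')
a=np.linspace(0,2*np.pi,60);c=proj(p,np.c_[.6303+.0312*np.cos(a),-.2301+.0312*np.sin(a),0*a+.052]);cv2.polylines(im,[c.astype(int)],1,(0,0,255),1);cv2.imwrite('pics/s2r.png',im)
E
```

```text
t: 13.63
position: [0.6301, -0.229, 0.3186]
orientation: [[-1.0, -0.0, 0.0], [-0.0, 1.0, 0.0], [-0.0, 0.0, -1.0]]
ft_force: [-0.6, -1.1, -0.7]
gripper_width: 0.0509
finger_force: 31.4
shift [-0.0002, -0.0011, 0.0786] twist 0.0 dist 0.079 t 13.63 q6 -86.6
```

View pics/s2r.png

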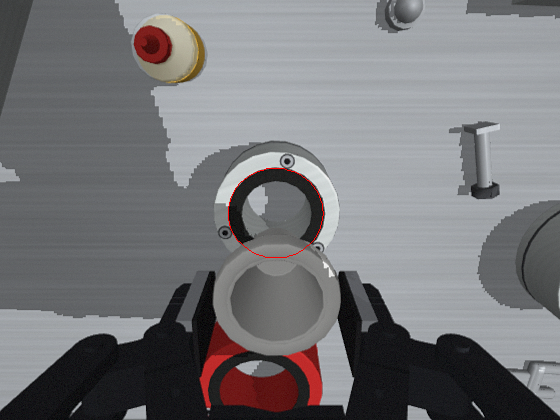

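The predicted circle lies on the holder's rubber. The holder is bare aluminium, with the red look-alike behind it at (265,385), clear of the fingers. Lowering.

```bash
python3 -m handwheel '[[[0,-0.001,0.015],0,0.35],[[0,-0.001,0.035],0,0.35],[[0,-0.001,0.055],0,0.35],[[0,-0.001,0.07],0,0.35],[[0,-0.001,0.08],0,0.35]]' >/dev/null
python3 -m handwheel '[[[0,0,0.005],0,0.35],[[0,0,0.01],0,0.35],[[0,0,0.0145],0,0.35],[[0,0,0.0145],0,0.35],[[0,0,0.0145],0,0.35]]'
python3 -c "
from h import *
go(.6303,-.2301,.223,180)"
```

```text
t: 14.52
position: [0.6303, -0.2311, 0.2243]
orientation: [[-1.0, 0.001, 0.001], [0.001, 1.0, -0.0], [-0.001, -0.0, -1.0]]
ft_force: [0.0, -1.0, -0.4]
gripper_width: 0.0504
finger_force: 31.4
shift [0.0, 0.001, 0.0013] twist -0.0 dist 0.002 t 14.52 q6 -86.5
```

```bash
python3 -m handwheel '[[[0,0.001,0.0005],0,0.35],[[0,0.001,0.001],0,0.35],[[0,0.001,0.0013],0,0.35]]' |grep -E "pos|ft"
python3 -m handwheel '[[[0,0,0],0,0.6],[[0,0,0],0,0.7],[[0,0,0],0,0.8],[[0,0,0],0,1],[[0,0,0],0,1]]' |grep -E "pos|ft|wid"
python3 -m handwheel '[[[0,0,-0.01],0,1],[[0,0,-0.03],0,1],[[0,0,-0.06],0,1],[[0,0,-0.09],0,1],[[0,0,-0.11],0,1]]' |grep -E "pos"
python3 -m handwheel '[[[0,0,0],0,1],[[0,0,0],0,1]]' >/dev/null
python3 - <<'E'
import fit as F; from h import *
snap('s4');p=dict(np.load('pics/s4.npz'));F.TH=150
F.O['X']=(.6303,-.2301,.062,1);f=F.fit(cv2.imread('pics/s4.png'),p,'X');print(f and f[1]);cv2.imwrite('pics/s4r.png',np.hstack([cv2.resize(cv2.imread('pics/s4.png'),(540,405)),cv2.copyMakeBorder(f[0],0,145,0,0,0)]))
go(.6292,.2548,.30,156)
E
```

```text
position: [0.6303, -0.2301, 0.2233]
ft_force: [-1.1, 1.0, 5.9]
position: [0.63, -0.2301, 0.2222]
ft_force: [0.2, -0.2, 0.2]
gripper_width: 0.0851
position: [0.6305, -0.2303, 0.3363]
(array([ 0.61788202, -0.22044198]), 185.7069091796875, 151.910400390625, np.float64(29.735153198242177), array([292.24713, 192.41112], dtype=float32))
shift [0.0013, 0.4849, 0.0334] twist 23.9 dist 0.486 t 15.82 q6 -86.6
```

View pics/s4r.png

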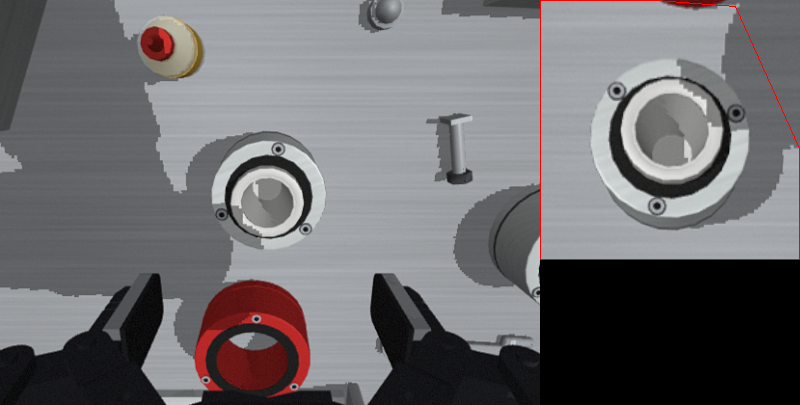

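The small cup is seated, rim concentric on the rubber. Next is the square cup.

```bash
python3 -m handwheel '[[[0,0.012,0],0,1],[[0,0.035,0],0,1],[[0,0.07,0],0,1],[[0,0.108,0],0,1],[[0,0.146,0],0,1]]' >/dev/null
python3 -m handwheel '[[[0,0.038,0],0,1],[[0,0.076,0],0,1],[[0,0.114,0],0,1],[[0,0.152,0],0,1],[[0,0.19,0],0,1]]' >/dev/null
python3 -m handwheel '[[[0,0.037,0.005],5,1],[[0,0.073,0.012],10,1],[[0,0.105,0.02],15,1],[[0,0.13,0.028],20,1],[[0.001,0.149,0.033],24,1]]' >/dev/null
python3 -m handwheel '[[[0,0,0],0,1],[[0,0,0],0,1],[[0,0,0],0,1],[[0,0,0],0,1]]'
python3 - <<'E'
import fit as F; from h import *
snap('q1');p=dict(np.load('pics/q1.npz'));f=F.fit(cv2.imread('pics/q1.png'),p,'Qc');print(f and f[1])
go(.6292,.2548,.206,156)
E
```

```text
t: 17.4
position: [0.6294, 0.2542, 0.2993]
orientation: [[-0.913, 0.407, -0.0], [0.407, 0.913, -0.0], [0.0, -0.001, -1.0]]
ft_force: [-0.4, -0.7, 0.2]
gripper_width: 0.0859
finger_force: 0.0
(array([0.62920935, 0.25490775]), 66.04905700683594, 65.9947738647461, np.float64(156.21796798706055), array([278.5121 , 221.69861], dtype=float32))
shift [0.0006, 0.0006, 0.0935] twist -0.1 dist 0.094 t 17.45 q6 -152.5
```

```bash
python3 -m handwheel '[[[0,0,0.02],0,1],[[0.0005,0.0005,0.045],0,1],[[0.0005,0.0005,0.07],0,1],[[0.0005,0.0005,0.085],0,1],[[0.0005,0.0005,0.0935],0,1]]' >/dev/null
python3 -m handwheel '[[[0,0,0],0,1],[[0,0,0],0,0.8],[[0,0,0],0,0.7],[[0,0,0],0,0.6],[[0,0,0],0,0.5]]' 30 >/dev/null
python3 -m handwheel '[[[0,0,0],0,0.5],[[0,0,0],0,0.5],[[0,0,0],0,0.5]]' 30
python3 -m handwheel '[[[0,0,-0.005],0,0.5],[[0,0,-0.015],0,0.5],[[0,0,-0.035],0,0.5],[[0,0,-0.065],0,0.5],[[0,0,-0.1],0,0.5]]' >/dev/null
python3 -m handwheel '[[[0,0,-0.015],0,0.5],[[0,0,-0.015],0,0.5],[[0,0,-0.015],0,0.5]]'
python3 -c "
from h import *
go(.451,-.0213,.32,178)"
```

```text
t: 18.53
position: [0.6299, 0.2558, 0.2076]
orientation: [[-0.913, 0.407, 0.002], [0.407, 0.913, 0.001], [-0.002, 0.002, -1.0]]
ft_force: [-0.0, -1.0, 6.2]
gripper_width: 0.0649
finger_force: 33.9
t: 19.2
position: [0.6292, 0.2556, 0.3229]
orientation: [[-0.913, 0.408, 0.002], [0.408, 0.913, 0.002], [-0.001, 0.003, -1.0]]
ft_force: [0.2, 0.1, -1.6]
gripper_width: 0.065
finger_force: 33.4
shift [0.0499, -0.3255, 0.0019] twist -22.1 dist 0.329 t 19.2 q6 -152.6
```

```bash
python3 -m handwheel '[[[0.002,-0.012,0],0,0.5],[[0.005,-0.035,0],0,0.5],[[0.01,-0.068,0],0,0.5],[[0.016,-0.103,0],0,0.5],[[0.021,-0.138,0],0,0.5]]' >/dev/null
python3 -m handwheel '[[[0.005,-0.035,0],-4,0.5],[[0.011,-0.07,0],-8,0.5],[[0.016,-0.105,0],-13,0.5],[[0.021,-0.135,0],-18,0.5],[[0.025,-0.16,0],-22,0.5]]' >/dev/null
python3 -m handwheel '[[[0.001,-0.01,0],0,0.5],[[0.001,-0.01,0],0,0.5],[[0,0,0],0,0.5],[[0,0,0],0,0.5],[[0,0,0],0,0.5]]'
python3 - <<'E'
import fit as F; from h import *
go(.451,-.0213,.24,178);snap('q2');p=dict(np.load('pics/q2.npz'));im=cv2.imread('pics/q2.png')
b=cv2.boxPoints(((.451,-.0213),(.075,.075),-2));cv2.polylines(im,[proj(p,np.c_[b,[.052]*4]).astype(int)],1,(0,0,255),1);cv2.imwrite('pics/q2r.png',im)
E
```

```text
t: 20.45
position: [0.4663, 0.0032, 0.3205]
orientation: [[-0.999, 0.035, -0.001], [0.035, 0.999, -0.0], [0.001, -0.0, -1.0]]
ft_force: [-0.5, 0.3, -0.8]
gripper_width: 0.0647
finger_force: 33.4
shift [0.0143, -0.025, 0.0805] twist -0.0 dist 0.086 t 20.45 q6 -116.7
```

View pics/q2r.png

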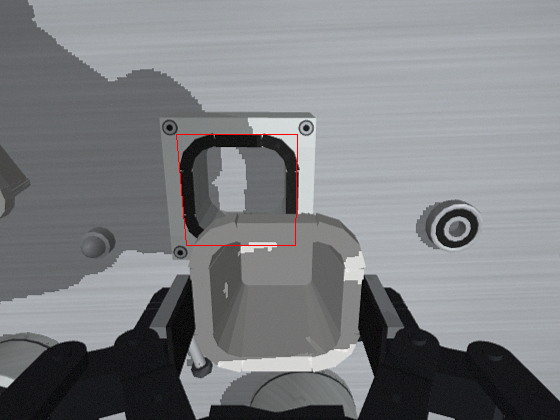

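The predicted square lies on the square holder's rubber, and the cup is held square to it. Lowering.

```bash
python3 -m handwheel '[[[0.006,-0.01,0],0,0.5],[[0.0143,-0.025,0.01],0,0.5],[[0.0143,-0.025,0.03],0,0.5],[[0.0143,-0.025,0.055],0,0.5],[[0.0143,-0.025,0.075],0,0.5]]' >/dev/null
python3 -m handwheel '[[[0,0,0],0,0.5],[[0,0,0.008],0,0.5],[[0,0,0.016],0,0.5],[[0,0,0.0225],0,0.5],[[0,0,0.0225],0,0.5]]' |grep -E "pos|ft"
python3 -m handwheel '[[[0,0,0],0,0.5],[[0,0,0],0,0.5]]' |grep -E "pos|ft"
python3 -c "
from h import *
go(.451,-.0213,.2216,178)"
```

```text
position: [0.4504, -0.0223, 0.2227]
ft_force: [-0.3, 0.4, -0.5]
position: [0.4509, -0.0222, 0.2238]
ft_force: [0.3, -0.3, -0.0]
shift [-0.0001, 0.0009, 0.0022] twist -0.0 dist 0.002 t 21.5 q6 -114.4
```

```bash
python3 -m handwheel '[[[0,0.001,0.001],0,0.5],[[0,0.001,0.002],0,0.5],[[0,0.001,0.0022],0,0.5]]' |grep -E "pos|ft"
python3 -m handwheel '[[[0,0,0],0,0.8],[[0,0,0],0,0.85],[[0,0,0],0,0.9],[[0,0,0],0,1],[[0,0,0],0,1]]' |grep -E "pos|ft|wid"
python3 -m handwheel '[[[0,0,-0.01],0,1],[[0,0,-0.03],0,1],[[0,0,-0.06],0,1],[[0,0,-0.09],0,1],[[0,0,-0.11],0,1]]' |grep -E "pos"
python3 -m handwheel '[[[0,0,0],0,1],[[0,0,0],0,1]]' >/dev/null
python3 - <<'E'
import fit as F; from h import *
snap('q4');p=dict(np.load('pics/q4.npz'))
F.O['QX']=(.451,-.0213,.062,1);f=F.fit(cv2.imread('pics/q4.png'),p,'QX');print(f and f[1])
go(.4305,-.2175,.30,207.7)
E
```

```text
position: [0.4508, -0.0212, 0.2214]
ft_force: [-1.7, 1.3, 3.5]
position: [0.4507, -0.0213, 0.2212]
ft_force: [-0.4, 0.0, 0.5]
gripper_width: 0.0855
position: [0.451, -0.0213, 0.3338]
(array([ 0.44781091, -0.01671512]), 91.72542572021484, 83.47002410888672, np.float64(177.72755026817322), array([283.53564, 207.28659], dtype=float32))
shift [0.0129, -0.1968, 0.0311] twist -29.8 dist 0.2 t 22.8 q6 -114.5
```

```bash
python3 -m handwheel '[[[0.001,-0.012,0],-3,1],[[0.002,-0.035,0],-6,1],[[0.004,-0.068,0.01],-10,1],[[0.007,-0.1,0.02],-15,1],[[0.009,-0.132,0.025],-20,1]]' >/dev/null
python3 -m handwheel '[[[0,0,0],0,1],[[0,0,0],0,1],[[0,0,0],0,1]]' >/dev/null
python3 -c "
from h import *
go(.4305,-.2175,.30,207.7)"
```

```text
shift [0.0256, -0.0595, 0.0053] twist -9.9 dist 0.065 t 23.47 q6 -77.4
```

```bash
python3 -m handwheel '[[[0.006,-0.015,0],-3,1],[[0.014,-0.034,0],-6,1],[[0.021,-0.05,0.003],-9,1],[[0.0256,-0.0595,0.005],-9.9,1],[[0.0256,-0.0595,0.005],-9.9,1]]' >/dev/null
python3 -m handwheel '[[[0,0,0],0,1],[[0,0,0],0,1],[[0,0,0],0,1]]' >/dev/null
python3 - <<'E'
import fit as F; from h import *
snap('o1');p=dict(np.load('pics/o1.npz'));f=F.fit(cv2.imread('pics/o1.png'),p,'Oc');print(f and f[1])
go(.4305,-.2175,.2085,207.7)
E
```

```text
(array([ 0.42457294, -0.2094991 ]), 91.16472625732422, 44.09611511230469, np.float64(38.059017181396484), array([292.29355, 218.11679], dtype=float32))
shift [0.0011, -0.0005, 0.0929] twist 0.2 dist 0.093 t 24.18 q6 -58.9
```

Run:
```python
import fit as F; from h import *
p=dict(np.load('pics/o1.npz'));im=cv2.imread('pics/o1.png')
b=cv2.boxPoints(((.4305,-.2175),(.088,.054),27.7));cv2.polylines(im,[proj(p,np.c_[b,[.048]*4]).astype(int)],1,(0,0,255),1);cv2.imwrite('pics/o1r.png',im)
```

```text
(no output)
```

View pics/o1r.png

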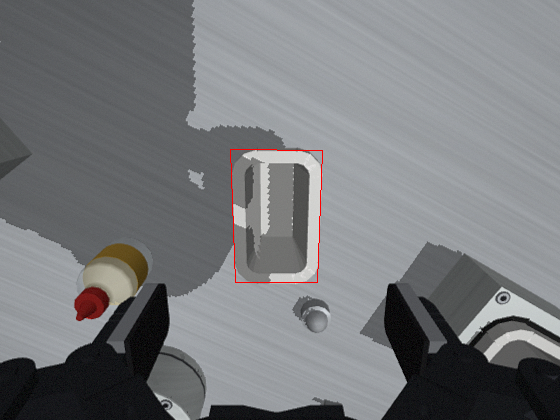

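The predicted outline lies on the oblong cup's rim; the shadow on its left side had fooled the threshold. The bottle is clear of the left finger. Descending.

```bash
python3 -m handwheel '[[[0.001,0,0.02],0,1],[[0.001,0,0.045],0,1],[[0.001,0,0.07],0,1],[[0.001,0,0.085],0,1],[[0.001,0,0.0925],0,1]]' >/dev/null
python3 -m handwheel '[[[0,0,0],0,1],[[0,0,0],0,0.8],[[0,0,0],0,0.6],[[0,0,0],0,0.5],[[0,0,0],0,0.4]]' 30 >/dev/null
python3 -m handwheel '[[[0,0,0],0,0.4],[[0,0,0],0,0.4],[[0,0,0],0,0.4]]' 30
python3 -m handwheel '[[[0,0,-0.005],0,0.4],[[0,0,-0.015],0,0.4],[[0,0,-0.035],0,0.4],[[0,0,-0.065],0,0.4],[[0,0,-0.1],0,0.4]]' >/dev/null
python3 -m handwheel '[[[0,0,-0.03],0,0.4],[[0,0,-0.05],0,0.4],[[0,0,-0.05],0,0.4],[[0,0,-0.05],0,0.4]]'
python3 -c "
from h import *
go(.5156,-.4528,.35,152.4)"
```

```text
t: 25.27
position: [0.4306, -0.2179, 0.21]
orientation: [[-0.884, -0.467, 0.002], [-0.467, 0.884, -0.0], [-0.002, -0.001, -1.0]]
ft_force: [-1.4, 1.9, 7.6]
gripper_width: 0.0532
finger_force: 31.1
t: 26.02
position: [0.43, -0.2178, 0.3604]
orientation: [[-0.884, -0.467, 0.004], [-0.467, 0.884, -0.0], [-0.003, -0.002, -1.0]]
ft_force: [-1.0, -0.4, -1.5]
gripper_width: 0.0529
finger_force: 32.0
shift [0.034, -0.2477, 0.0108] twist 55.4 dist 0.25 t 26.02 q6 -58.7
```

```bash
python3 -m handwheel '[[[0.002,-0.012,0],0,0.4],[[0.005,-0.035,0],0,0.4],[[0.01,-0.07,0],0,0.4],[[0.015,-0.105,0],0,0.4],[[0.019,-0.14,0],0,0.4]]' >/dev/null
python3 -m handwheel '[[[0.005,-0.033,0],5,0.4],[[0.009,-0.06,0],10,0.4],[[0.012,-0.085,0],16,0.4],[[0.014,-0.1,0],22,0.4],[[0.015,-0.108,0],28,0.4]]' >/dev/null
python3 -m handwheel '[[[0,0,0],6,0.4],[[0,0,0],12,0.4],[[0,0,0],18,0.4],[[0,0,0],24,0.4],[[0,0,0],27.4,0.4]]' >/dev/null
python3 -m handwheel '[[[0,0,0],0,0.4],[[0,0,0],0,0.4],[[0,0,0],0,0.4]]'
python3 - <<'E'
import fit as F; from h import *
go(.5156,-.4528,.25,152.4);snap('o2');p=dict(np.load('pics/o2.npz'));im=cv2.imread('pics/o2.png')
b=cv2.boxPoints(((.5156,-.4528),(.098,.064),-27.6));cv2.polylines(im,[proj(p,np.c_[b,[.052]*4]).astype(int)],1,(0,0,255),1)
im2=cv2.imread('pics/q4.png');cv2.imwrite('pics/o2r.png',np.hstack([cv2.resize(im,(400,300)),cv2.resize(im2,(400,300))]))
E
```

```text
t: 27.52
position: [0.5157, -0.4529, 0.3579]
orientation: [[-0.888, 0.461, -0.001], [0.461, 0.888, 0.001], [0.001, 0.0, -1.0]]
ft_force: [-0.1, -1.0, -0.5]
gripper_width: 0.0532
finger_force: 32.0
shift [0.0, 0.0, 0.1079] twist 0.2 dist 0.108 t 27.52 q6 -92.4
```

View pics/o2r.png

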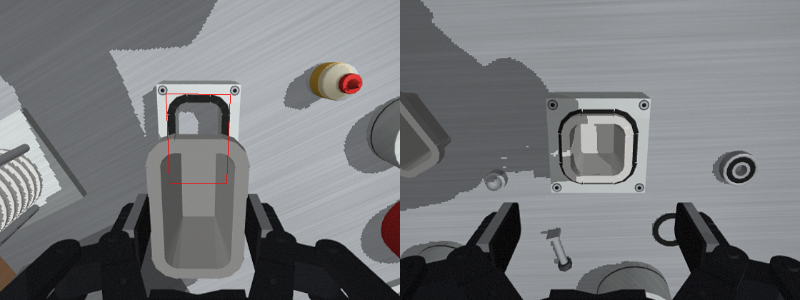

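Left: the predicted outline fits the oblong rubber and the cup is aligned. Right: the square cup is seated evenly. Lowering the oblong cup.

```bash
python3 -m handwheel '[[[0,0,0.015],0,0.4],[[0,0,0.04],0,0.4],[[0,0,0.07],0,0.4],[[0,0,0.095],0,0.4],[[0,0,0.11],0,0.4]]' >/dev/null
python3 -m handwheel '[[[0,0,0],0,0.4],[[0,0,0.008],0,0.4],[[0,0,0.016],0,0.4],[[0,0,0.0225],0,0.4],[[0,0,0.0225],0,0.4]]' |grep -E "pos|ft"
python3 -m handwheel '[[[0,0,0],0,0.4],[[0,0,0],0,0.4]]' |grep -E "pos|ft"
python3 -c "
from h import *
go(.5156,-.4528,.224,152.4)"
```

```text
position: [0.5156, -0.4528, 0.2253]
ft_force: [0.5, 0.1, -1.2]
position: [0.516, -0.4531, 0.2269]
ft_force: [-0.1, -0.3, 0.3]
shift [0.0005, 0.0001, 0.0029] twist 0.1 dist 0.003 t 28.57 q6 -92.5
```

```bash
python3 -m handwheel '[[[0,0,0.001],0,0.4],[[0,0,0.002],0,0.4],[[0,0,0.003],0,0.4],[[0,0,0.003],0,0.4]]' |grep -E "pos|ft"
python3 -m handwheel '[[[0,0,0],0,0.65],[[0,0,0],0,0.75],[[0,0,0],0,0.85],[[0,0,0],0,1],[[0,0,0],0,1]]' |grep -E "pos|ft|wid"
python3 -m handwheel '[[[0,0,-0.01],0,1],[[0,0,-0.03],0,1],[[0,0,-0.06],0,1],[[0,0,-0.09],0,1],[[0,0,-0.13],0,1]]' |grep -E "pos"
python3 -m handwheel '[[[0,0,-0.03],0,1],[[0,0,-0.05],0,1],[[0,0,-0.05],0,1],[[0,0,-0.05],0,1]]' >/dev/null
python3 - <<'E'
from h import *
snap('o4');a=cv2.imread('pics/o4.png')
s=ctrl.grab_frame('scene')[:,:,::-1];t=ctrl.grab_frame('top')[:,:,::-1]
cv2.imwrite('pics/end.png',np.vstack([np.hstack([cv2.resize(a,(400,300)),cv2.resize(t[120:290,100:327],(400,300))]),np.hstack([cv2.resize(s[120:260,170:357],(400,300),interpolation=cv2.INTER_CUBIC),cv2.resize(s,(400,300))])]))
E
```

```text
position: [0.516, -0.4531, 0.2242]
ft_force: [-0.9, 2.0, 4.5]
position: [0.5158, -0.453, 0.2231]
ft_force: [0.2, 0.2, -0.6]
gripper_width: 0.0849
position: [0.5152, -0.4526, 0.3532]
```

View pics/end.png

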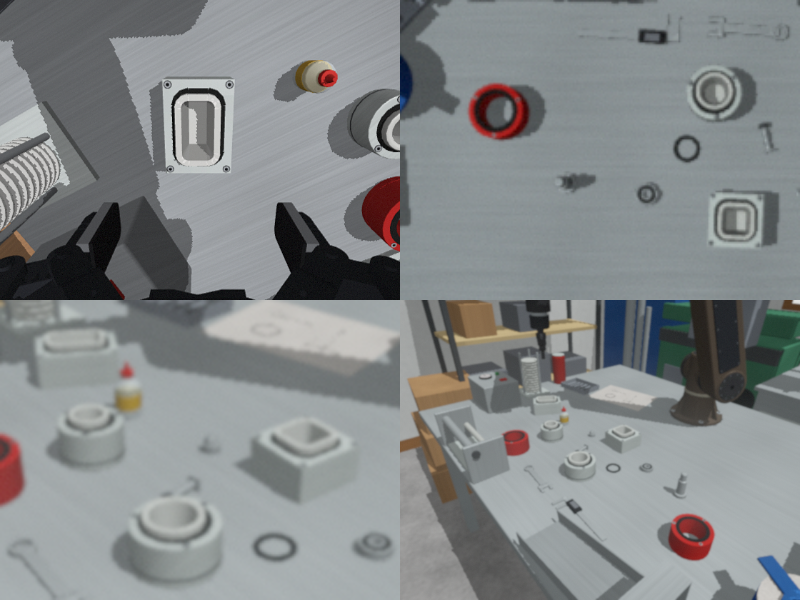

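All four cups sit level in their holders, the bottle and spindle are standing, and the gripper is clear. Handing in.

```bash
python3 -c "
from cell import ctrl
print(ctrl.sign_off())"
```

```text
the job is handed in; nothing more can be done
None
```

All four cups hang level in the holders made for them, the oil bottle and spindle are still standing, and the job was handed in after about 30 s of robot time.

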